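# Prop the paddle board against the bread bin on a cork coaster

## Robot

A 7-joint arm with a two-finger parallel gripper is mounted at the origin on the work surface. World frame = base frame: x ahead of the robot, y to its left, z up, the work surface at z = 0. Lengths are in m, angles in rad, forces in N, time in s.
With the tool pointing down it reaches from about 0.4 to 0.85 m from the base axis. Payload 10.4 kg.
Tool frame: the origin (TCP) lies between the finger pads; the fingertips stand tcp_to_tips ahead of it and the grasp point (between the pads) lies 8 mm behind it (tcp_to_tips is the distance from the TCP to the fingertips, in m); z points along the fingers, y is the direction in which the jaws open and shut (so a half turn about z gives the same grasp; the last joint's range is limited). The gripper opens to 85 mm and grips with 20 to 120 N. Pads are 22 mm wide; open, the fingers measure 114 mm over their backs; the gripper's body (76 mm by 85 mm) begins 54 mm behind the grasp point. The pads swing forward as they close: fully open they stand 13 mm farther back than shut.
Start: joints at [1.292, 0.332, -0.065, 1.46, 0.022, 1.35, -0.088], TCP at [0.158, -0.605, 0.242] pointing down, gripper open.
Joint ranges: [-2.6, 2.6], [-0.5, 2.12], [-1.47, 1.34], [0.16, 2.42], [-1.27, 4.41], [0.06, 2.06], [-2.6, 2.6]. Speed limits (rad/s): [2.22, 2.22, 2.79, 2.79, 3.14, 3.14, 3.14].

## Interface

Orientations are given as a unit quaternion [w, x, y, z].
In Python, from plant import sense, capture, calibration, finish_job, tcp_to_tips gives the robot as it stands. The module is installed in compiled form; this text tells all that it offers.
- The arm moves only by the tool drive_tool, never from a script. Its argument "series" is text: rows parted by semicolons, each of 4 numbers parted by spaces: the shift along the tool's x, y, z in mm, then the turn about the tool's z in degrees. A call has 1 to 20 rows; each row is the pose to reach, as a shift and turn from the pose measured when the call began, along the tool's axes at that moment; what a row does not reach only later rows make up. A row lasts 1/8 s, in which the tool goes at most 62.5 mm and 10.7 degrees, less where a joint would pass 70% of its speed; a pose out of reach is approached as far as the arm can. A call with a gripper value outside its range is refused whole. "fingers" is the opening, from 0 (shut) to 1 (fully open), set as the call begins (left out, the last holds). The fingers move at their own pace and stop on an object; "grip_force" is the grip in N (left out, the last holds). Time passes only in rows, so rows that repeat a pose let the fingers close. It gives the time, the measured TCP pose, the force and the opening at its end, in the units of the state.
- sense(): the state, without advancing time (a new reading comes with each control period).
- capture(name): name is "side" or "top"; returns (picture, depth): 420x560x3 uint8, blue, green, red; 420x560 float32, m along the optical axis (not along the pixel's ray), 0 where there is no reading.
- calibration(name): a dict with "K" (3x3 intrinsics, pixels), "world_from_camera" (4x4, takes a point from camera to world coordinates). Camera axes: x right, y up, looking along -z (the intrinsics and any distortion apply to the point x, -y, -z); pixel columns grow to the right and rows downward; lengths in m; the calibration is good to about 2 mm. A picture is of the moment at which its call begins. calibration takes no time and is no camera call.
- finish_job(): hands the job in, once; it reports no verdict.
The state is a dict: "t": time; "qpos": joint angles; "dq": joint speeds; "joint_torque": joint torques, N m; "eef_pos": TCP position; "tool_rot": TCP orientation; "contact_force": force on the tool from outside, world axes, zero at the start; "moment": the same for the moment, N m; "width": finger opening in m.
Only numpy, scipy, OpenCV 4.12 (cv2) and the standard library are available. Lean on these libraries where they do the work, as an engineer would, in place of code of your own. Each camera call takes 0.05 s, during which the arm holds its last target.

## Task

Lay the square cork coaster flat on the counter, its centre about 7 cm out from the middle of the bread bin's end that faces the rack; the cork keeps the board from slipping on the marble. Then take the paddle-shaped serving board out of its rack and prop it there, handle up, foot in the middle of the coaster and its back squarely against the bin's top edge, leaning back about 25 degrees from upright. Keep hold of the board until foot and back both rest firmly, then let it go, and leave everything else in the rack and on the counter where it is.

Things in the scene. Friction and masses are not known exactly. Their poses are not given: they have to be found in the camera images.
- paddle_board: Brown wooden paddle-shaped serving board, the only slab in the rack with a handle; leans in one of its 3 slots, handle up. 14 mm thick, 0.25-0.5 kg. Origin: centre of its underside (the short edge far from the handle). x across its width, y through its thickness (faces at y = +-7 mm), z along it to the handle. Blade 130 mm wide up to z = 206 mm, then a centred handle 40 mm wide up to z = 290.
- board_foot (a point): Bottom edge of the paddle board's back, mid-width (0, +7, 0 mm in its frame). In the rack the board's +y face is its back, lying tipped down on the hoop, and it stands on this edge; propped at the bin the same face goes to the bin and it stands on this edge again.
- board_top (a point): Middle of the handle's top end, 290 mm along the board's z from its origin. Lift the board out along its own z: the foot rail holds only its lowest 16 mm, the hoop behind reaches to z = 125 mm, so the handle is free on both faces.
- square_coaster: Square cork coaster, 60 x 60 mm, 6 mm thick, 30 g, loose, lying flat on the counter. Origin: centre of its underside; x and y along its sides, z up.
- bread_bin: Bread bin: white steel box with flush wooden lid, fixed, 200 mm (x) by 340 mm (y) by 150 mm high. Origin: on the counter at the foot of the middle of its end panel that faces the rack. That panel is the upright plane y = 0, from x = -100 to +100 mm; the bin lies on +y, free counter on -y.
- bin_edge (a point): Middle of the top edge of that end panel, 150 mm above the bin's origin: the board's back rests on this edge. With the foot on the coaster (6 mm up) and 25 degrees of lean, the bottom edge of the board's back stands 67 mm out (y = -67 mm in the bin's frame).
- rack: Dark wooden rack, fixed, three sloping slots. Origin: on the counter under the middle slot; slots at y = -85, 0, +85 mm. Slabs stand on runners 18 mm high and lean 28 degrees from upright, tops towards the rack's +y (the robot's left, the bin's side), on hoops 120 mm long; a 16 mm foot rail stands on the runners in front of each foot.
- marble_slab: Bystander: marble slab, 180 mm wide, 125 mm tall, 14 mm thick, leaning in another slot of the rack. Origin: centre of its underside; axes as for the paddle board.
- plain_board: Bystander: pale rectangular board without a handle, 200 mm wide, 140 mm tall, 14 mm thick, in the third slot. Origin: centre of its underside; axes as for the paddle board.
- round_coaster: Bystander: round cork coaster, 90 mm across, 6 mm thick, on the counter. Origin: centre of its underside.
- mug: Bystander: white mug, 80 mm across and 90 mm high. Origin: centre of its underside.
- jar: Bystander: glass jar with steel lid, 90 mm across and 150 mm high. Origin: centre of its underside.
- bowl: Bystander: small white bowl, 110 mm across and 45 mm high. Origin: centre of its underside.
- pepper_mill: Bystander: dark wooden pepper mill, 48 mm across and 128 mm high. Origin: centre of its underside.
- spoon: Bystander: wooden spoon, 200 mm long, lying on the counter between the rack and the bin. Origin: about its middle.
Mind the look-alikes: they are no part of the job. Leave any pink, purple or yellow look-alike of the square_coaster alone.

How it is judged:
On the way, in this order (a step that is already met when the one before it is completed fails the run):
1. the square coaster lies flat on the counter in front of the middle of the bin's end panel, released (y of square_coaster in the frame of bread_bin between -0.1 and -0.045 m and x of square_coaster in the frame of bread_bin between -0.035 and 0.035 m and height (world z) of square_coaster below 0.004 m and angle between square_coaster's own z axis and vertical below 0.06 rad and contact force between the fingers and square_coaster below 0.05 N and linear speed of square_coaster below 0.02 m/s), for 0.2 s.
2. the paddle board, still held, stands with its foot on the coaster and rests its back against the bin (horizontal distance between paddle_board and square_coaster below 0.028 m and height (world z) of paddle_board between 0.006 and 0.016 m and angle between paddle_board's own z axis and vertical between 0.29 and 0.59 rad and angle between the x axis of paddle_board and the x axis of bread_bin, either way round below 0.16 rad and contact force between paddle_board and square_coaster above 0.5 N and contact force between paddle_board and bread_bin above 0.5 N and contact force between the fingers and paddle_board above 1 N), for 0.2 s.
At the end, for the whole second after the job is handed in: Coaster flat, centre 45-100 mm out from the bin's end panel and within 35 mm of its middle. Board released, at rest, handle up, foot within 28 mm of the coaster's centre and on it, back touching the bin, leaning 17-34 degrees from upright, parallel to the panel within 9 degrees (y of square_coaster in the frame of bread_bin between -0.1 and -0.045 m and x of square_coaster in the frame of bread_bin between -0.035 and 0.035 m and height (world z) of square_coaster below 0.004 m and angle between square_coaster's own z axis and vertical below 0.06 rad and horizontal distance between paddle_board and square_coaster below 0.028 m and height (world z) of paddle_board between 0.006 and 0.016 m and angle between paddle_board's own z axis and vertical between 0.29 and 0.59 rad and angle between the x axis of paddle_board and the x axis of bread_bin, either way round below 0.16 rad and contact force between paddle_board and square_coaster above 0.4 N and contact force between paddle_board and bread_bin above 0.2 N and linear speed of each of paddle_board, square_coaster below 0.02 m/s and angular speed of paddle_board below 0.1 rad/s and contact force between the fingers and paddle_board below 0.05 N).
It fails at once if the marble slab or the plain board in the rack is shifted by more than 30 mm (distance of any of marble_slab, plain_board from where it was at the start of the episode above 0.03 m).
It fails at once if the round coaster, mug, jar, bowl, pepper mill or spoon is shifted by more than 30 mm (distance of any of round_coaster, mug, jar, bowl, pepper_mill, spoon from where it was at the start of the episode above 0.03 m).
It also fails if it takes over 67 s, if anything falls off the work surface, if the arm or the gripper's body presses on something with over 40 N, if the wrist force passes 120 N, or if a joint passes its speed limit or range.

## Working session

There is one attempt and no reset: what is moved stays moved. The work goes in short steps, Python scripts to look and compute and a tool call to move; the robot and the scene stay as the last step left them, time stands still between calls to the robot, and variables do not carry over. Pictures are saved under pics/ and viewed, and the job is handed in when it is done.

Besides the shell and the picture viewer there is one more tool, called after "Request:" as name(argument=value, ...) on one line, values as JSON. drive_tool: Moves the arm, as the interface text tells. Its arguments: {"type":"object","properties":{"series":{"type":"string"},"fingers":{"type":"number"},"grip_force":{"type":"number"}},"required":["series"]}

```bash
mkdir -p pics; ls
cat > h.py <<'E'
import numpy as np, cv2
from plant import *
def snap(n,f):
    p,d=capture(n); cv2.imwrite(f'pics/{f}.png',p); np.save(f'pics/{f}.npy',d); return p,d
def w(n,d,u,v,r=1):
    c=calibration(n);K=np.array(c['K']);T=np.array(c['world_from_camera'])
    z=d[v-r:v+r+1,u-r:u+r+1]; z=np.median(z[z>0])
    x=(u-K[0,2])/K[0,0]*z; y=(v-K[1,2])/K[1,1]*z
    return (T@[x,-y,-z,1])[:3]
def px(n,p):
    c=calibration(n);K=np.array(c['K']);T=np.linalg.inv(np.array(c['world_from_camera']))
    q=T@[*p,1]; q=q/(-q[2]); return K[0,0]*q[0]+K[0,2], -K[1,1]*q[1]+K[1,2]
E
python3 - <<'E'
from h import *
np.set_printoptions(precision=4,suppress=True)
s=sense();print(s,tcp_to_tips)
for n in('side','top'):
    snap(n,n+'0');print(calibration(n))
E
```

```text
pics
{'t': 0.0, 'qpos': array([ 1.2924,  0.3329, -0.0647,  1.4609,  0.0216,  1.3499, -0.0886]), 'dq': array([-0.0011,  0.0001, -0.0009,  0.001 ,  0.0004, -0.0001, -0.0003]), 'joint_torque': array([ -0.0011, -62.5468,   0.0486, -39.1609,   0.0162,   0.01  ,
        -0.    ]), 'eef_pos': array([ 0.1581, -0.6043,  0.2415]), 'tool_rot': array([-0.0007,  0.9918,  0.1275, -0.0001]), 'contact_force': array([-0.1542, -0.4243,  0.5247]), 'moment': array([0.0509, 0.0142, 0.0546]), 'width': 0.08499542131839487} 0.011
{'K': array([[403.7154,   0.    , 283.4301],
       [  0.    , 403.7154, 212.218 ],
       [  0.    ,   0.    ,   1.    ]]), 'world_from_camera': array([[-0.7317,  0.3724, -0.5709, -0.1358],
       [-0.6816, -0.4008,  0.6122,  0.6618],
       [-0.0009,  0.8371,  0.5471,  0.8186],
       [ 0.    ,  0.    ,  0.    ,  1.    ]])}
{'K': array([[463.0553,   0.    , 284.2803],
       [  0.    , 463.0553, 213.4543],
       [  0.    ,   0.    ,   1.    ]]), 'world_from_camera': array([[-0.0236,  0.9922, -0.1222,  0.406 ],
       [-0.9997, -0.0228,  0.0078, -0.0285],
       [ 0.0049,  0.1223,  0.9925,  1.3553],
       [ 0.    ,  0.    ,  0.    ,  1.    ]])}
```

View pics/side0.png

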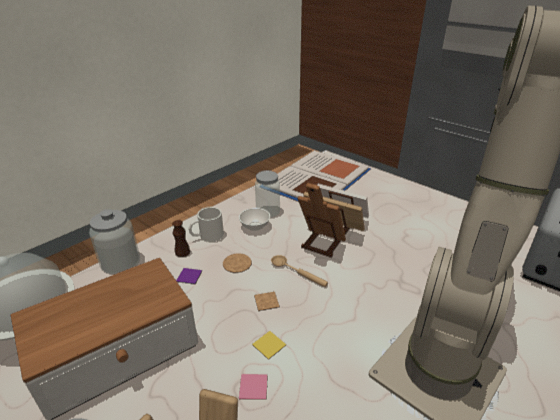

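View pics/top0.png

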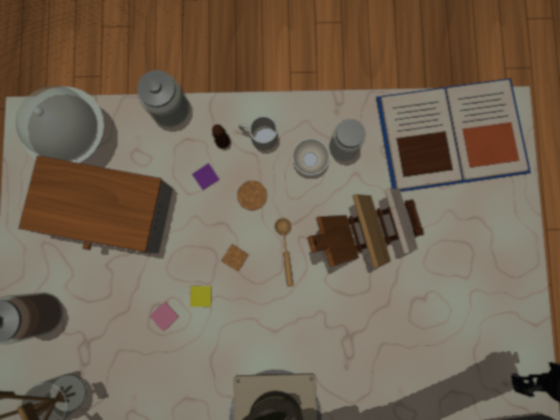

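The top view has image up = +x and image left = +y. These could be mistaken for the square coaster:
- square cork at (235,257)
- round cork at (252,195)
- purple square at (206,176)
- yellow square at (200,296)
- pink square at (163,316)

By the description, it is the cork one at (235,257). The paddle board is in the left slot of the rack, with its handle at about (318,243). I'll check both in close crops.

Run:
```python
from h import *
np.set_printoptions(precision=4,suppress=True)
p=cv2.imread('pics/top0.png')
a=cv2.resize(p[170:290,200:350],None,fx=5,fy=5,interpolation=cv2.INTER_CUBIC);cv2.imwrite('pics/top0c.png',a)
a=cv2.resize(p[140:270,10:180],None,fx=4.5,fy=4.5,interpolation=cv2.INTER_CUBIC);cv2.imwrite('pics/top0b.png',a)
p=cv2.imread('pics/side0.png')
a=cv2.resize(p[165:320,220:380],None,fx=3.8,fy=3.8,interpolation=cv2.INTER_CUBIC);cv2.imwrite('pics/side0c.png',a)
```

```text
(no output)
```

View pics/top0c.png

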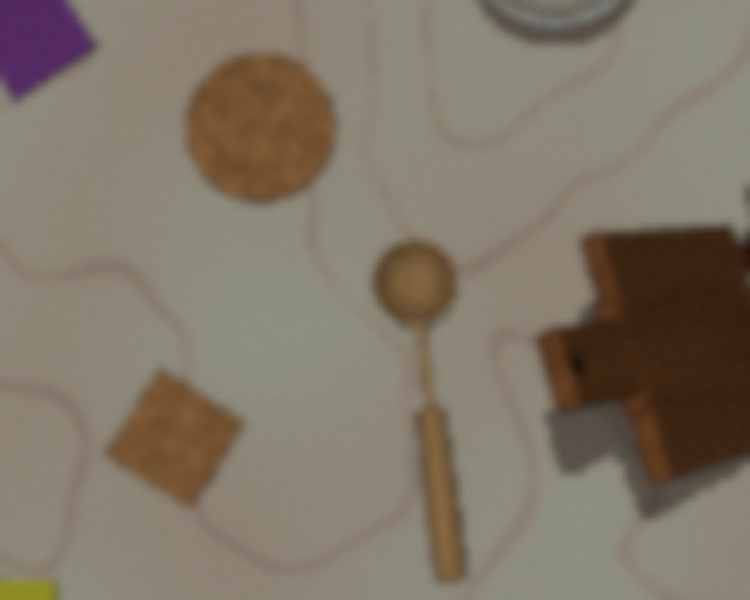

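View pics/top0b.png

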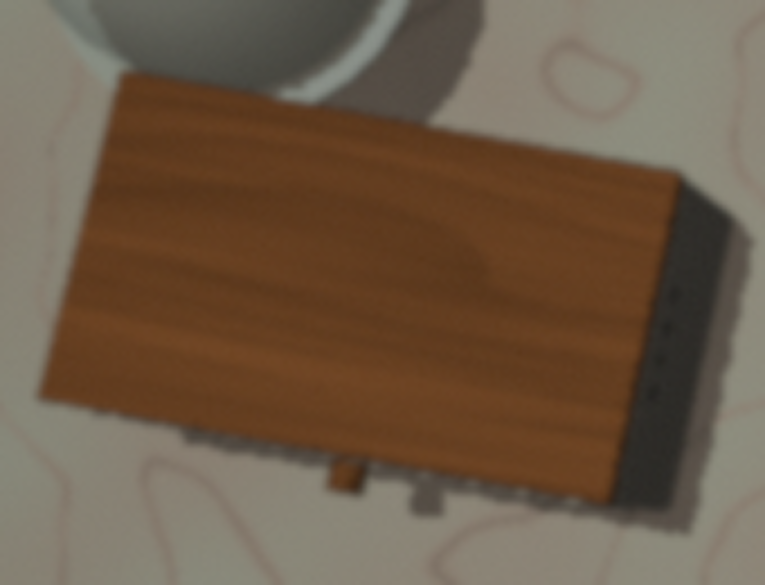

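View pics/side0c.png

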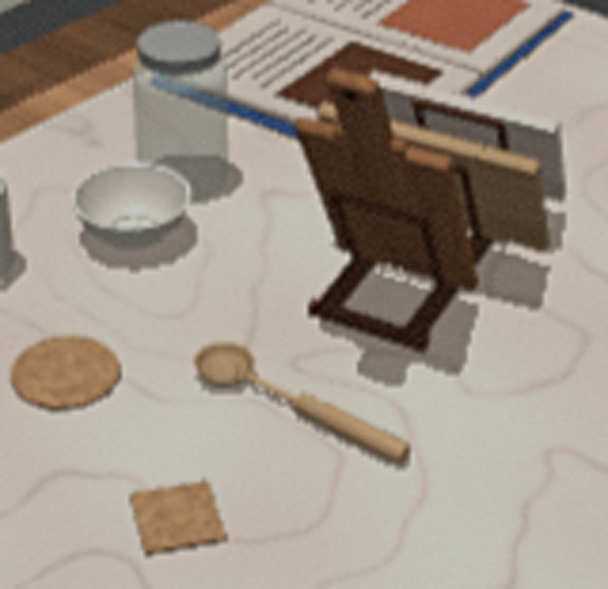

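```bash
cat >> h.py <<'E'
def ray(n,u,v,z):
    c=calibration(n);K=np.array(c['K']);T=np.array(c['world_from_camera'])
    d=T[:3,:3]@[(u-K[0,2])/K[0,0],-(v-K[1,2])/K[1,1],-1]; o=T[:3,3]
    return o+d*(z-o[2])/d[2]
E
python3 - <<'E'
from h import *
np.set_printoptions(precision=4,suppress=True)
dt=np.load('pics/top0.npy');ds=np.load('pics/side0.npy')
C=[(232,244),(248.6,255),(238,271.4),(221.4,260.4)]
P=np.array([ray('top',*c,.006) for c in C]);print('coaster',P,P.mean(0),[np.linalg.norm(P[i]-P[i-1]) for i in range(4)])
print('depth',w('top',dt,235,258,2))
S=[(220+a/3.8,165+b/3.8) for a,b in[(131,495),(210,482),(227,541),(148,554)]]
P=np.array([ray('side',*c,.006) for c in S]);print('coaster side',P,P.mean(0))
print('counter',w('top',dt,210,330,2),w('side',ds,330,330,2))
B=[(37.1,156),(161.1,178.2),(145.6,251.1),(18.9,228.9)]
P=np.array([ray('top',*c,.15) for c in B]);print('bin',P,[np.linalg.norm(P[i]-P[i-1]) for i in range(4)])
print('depth bin', w('top',dt,90,200,2))
# board points: cloud in region from top and side
def cloud(n,d,u0,u1,v0,v1):
    return np.array([w(n,d,u,v,0) for v in range(v0,v1) for u in range(u0,u1) if d[v,u]>0])
for n,d,box in(('top',dt,(312,350,222,262)),('side',ds,(300,345,180,245))):
    c=cloud(n,d,*box); c=c[(c[:,2]>.06)&(c[:,2]<.35)]
    print(n,len(c),c.max(0),c.min(0))
    np.save(f'pics/c_{n}.npy',c)
# edges: handle top & blade shoulder
for q in[(542,337),(567,410),(585,237),(655,483),(730,230),(600,335),(560,372),(580,365)]:
    u,v=200+q[0]/5,170+q[1]/5; print(q,(u,v),w('top',dt,round(u),round(v),0))
E
```

```text
coaster [[0.486  0.1152 0.006 ]
 [0.453  0.0673 0.006 ]
 [0.4065 0.0986 0.006 ]
 [0.4393 0.1463 0.006 ]] [0.4462 0.1068 0.006 ] [np.float64(0.05620806061133622), np.float64(0.05813242151850595), np.float64(0.05605214625516956), np.float64(0.0578737712743146)]
depth [0.4453 0.1069 0.0054]
coaster side [[0.4821 0.1185 0.006 ]
 [0.4488 0.0692 0.006 ]
 [0.399  0.1034 0.006 ]
 [0.4313 0.1503 0.006 ]] [0.4403 0.1104 0.006 ]
counter [0.2423 0.1809 0.0007] [0.2551 0.0683 0.0001]
bin [[0.7232 0.6148 0.15  ]
 [0.6557 0.2854 0.15  ]
 [0.4643 0.3238 0.15  ]
 [0.5297 0.654  0.15  ]] [np.float64(0.19737672307929705), np.float64(0.3362138162133411), np.float64(0.1952421308125741), np.float64(0.3365833309235974)]
depth bin [0.6017 0.4714 0.1499]
top 1235 [ 0.5365 -0.0992  0.2824] [ 0.4264 -0.2181  0.06  ]Traceback (most recent call last):
  File "<stdin>", line 17, in <module>
  File "<stdin>", line 15, in cloud
  File "h.py", line 6, in w
    c=calibration(n);K=np.array(c['K']);T=np.array(c['world_from_camera'])
ValueError: time passes only in moves, steps and waits
```

```bash
python3 - <<'E'
s=open('h.py').read()
s=s.replace("def snap","_c={}\ndef cal(n):\n    if n not in _c: _c[n]=calibration(n)\n    return _c[n]\ndef snap",1).replace("c=calibration(n)","c=cal(n)")
open('h.py','w').write(s)
E
python3 - <<'E'
from h import *
np.set_printoptions(precision=4,suppress=True)
dt=np.load('pics/top0.npy');ds=np.load('pics/side0.npy')
print(sense()['t'])
def cloud(n,d,u0,u1,v0,v1):
    return np.array([w(n,d,u,v,0) for v in range(v0,v1) for u in range(u0,u1) if d[v,u]>0])
for n,d,box in(('top',dt,(305,350,215,265)),('side',ds,(298,345,180,245))):
    c=cloud(n,d,*box); c=c[(c[:,2]>.06)&(c[:,2]<.35)]
    # ransac plane
    rng=np.random.default_rng(0);best=None
    for _ in range(500):
        a=c[rng.choice(len(c),3,False)];nn=np.cross(a[1]-a[0],a[2]-a[0]);l=np.linalg.norm(nn)
        if l<1e-9: continue
        nn/=l;
        m=abs((c-a[0])@nn)<.003
        if best is None or m.sum()>best.sum():best=m
    q=c[best];m=q.mean(0);nn=np.linalg.svd(q-m)[2][2];nn*=np.sign(nn[2])
    print(n,len(c),best.sum(),m,nn,'tilt from horiz',np.degrees(np.arcsin(nn[2])),'yaw',np.degrees(np.arctan2(nn[1],nn[0])), 'max',c.max(0),c[c[:,2].argmax()])
for q in[(542,337),(567,410),(585,237),(655,483),(730,230),(600,335),(560,372),(590,365)]:
    u,v=200+q[0]/5,170+q[1]/5; print(q,(u,v),w('top',dt,round(u),round(v),0))
p=cv2.imread('pics/side0.png')
cv2.imwrite('pics/side0b.png',cv2.resize(p[250:410,5:205],None,fx=3.7,fy=3.7,interpolation=cv2.INTER_CUBIC))
cv2.imwrite('pics/side0h.png',cv2.resize(p[175:265,290:350],None,fx=6.5,fy=6.5,interpolation=cv2.INTER_CUBIC))
p=cv2.imread('pics/top0.png')
cv2.imwrite('pics/top0h.png',cv2.resize(p[205:275,300:370],None,fx=8.5,fy=8.5,interpolation=cv2.INTER_CUBIC))
E
```

```text
0.1
top 1495 1333 [ 0.4848 -0.1626  0.1634] [ 0.2144 -0.8524  0.4768] tilt from horiz 28.47861701207418 yaw -75.8794783632595 max [ 0.5563 -0.0889  0.2824] [ 0.4653 -0.0994  0.2824]
side 1807 1054 [ 0.473  -0.1498  0.1605] [ 0.2152 -0.8562  0.4697] tilt from horiz 28.014467423832333 yaw -75.88847258426958 max [ 0.6157 -0.0878  0.2789] [ 0.4454 -0.1029  0.2789]
(542, 337) (308.4, 237.4) [ 0.482  -0.0908  0.2796]
(567, 410) (313.4, 252.0) [ 0.4472 -0.1018  0.2726]
(585, 237) (317.0, 217.4) [ 0.5376 -0.1197  0.1979]
(655, 483) (331.0, 266.6) [ 0.4128 -0.1716 -0.003 ]
(730, 230) (346.0, 216.0) [ 0.5566 -0.2153  0.0395]
(600, 335) (320.0, 237.0) [ 0.4843 -0.1223  0.2373]
(560, 372) (312.0, 244.4) [ 0.4653 -0.0994  0.2824]
(590, 365) (318.0, 243.0) [ 0.469  -0.1158  0.2521]
```

View pics/side0b.png

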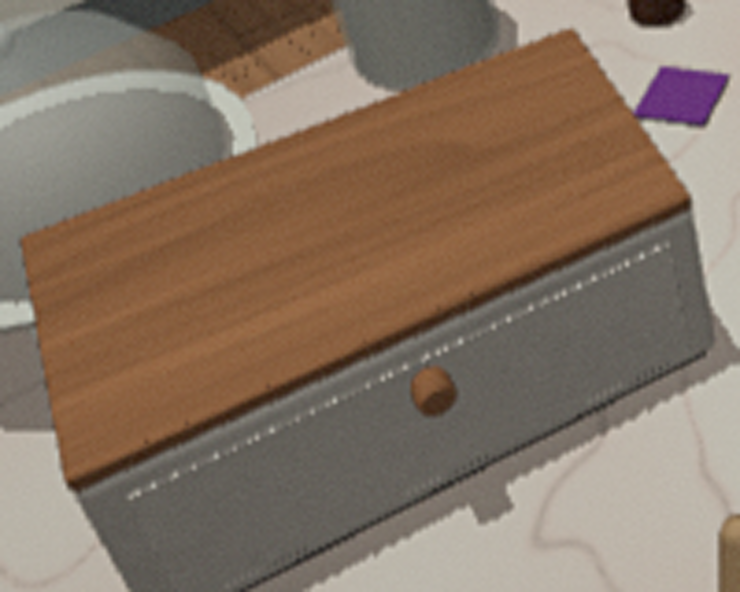

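View pics/side0h.png

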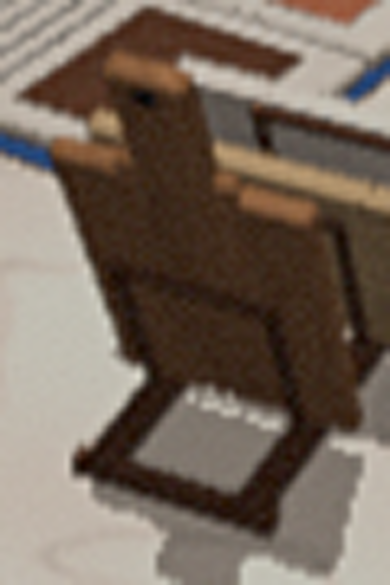

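View pics/top0h.png

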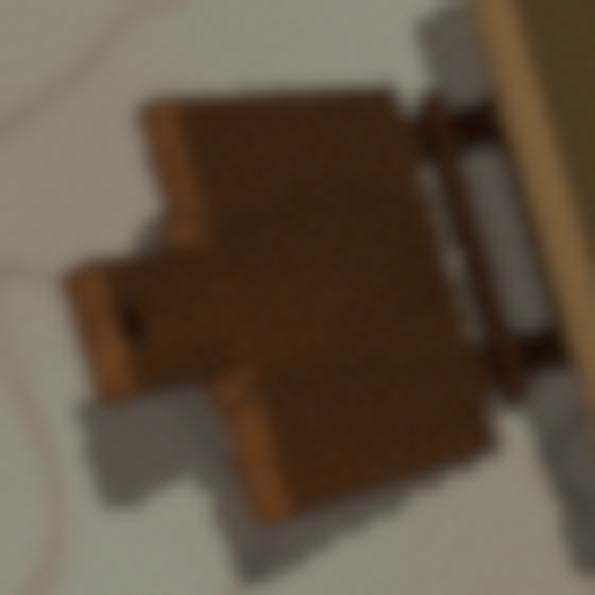

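Run:
```python
from h import *
np.set_printoptions(precision=4,suppress=True)
P=[ray('side',160.4,258.1,.15),ray('side',191.5,305.4,.15)];print('bin side',P,np.mean(P,0))
th=np.radians(28.2);yaw=np.radians(14.1)
X=np.array([np.cos(yaw),np.sin(yaw),0]);H=np.array([-np.sin(yaw),np.cos(yaw),0])
Z=H*np.sin(th)+np.array([0,0,np.cos(th)]);Y=np.cross(Z,X);print('Y',Y)
f=lambda a,b:(300+a/8.5,205+b/8.5); g=lambda a,b:(290+a/6.5,175+b/6.5)
h0=.018+.007*np.sin(th)
def est(n,pts,y,z):
    hh=h0+z*Z[2]+y*Y[2]
    p=np.array([ray(n,*q,hh) for q in pts]);c=p.mean(0)
    print(n,y,z,np.linalg.norm(p[0]-p[1]),'origin',c-Y*y-Z*z,'yaw',np.degrees(np.arctan2(*(p[0]-p[1])[1::-1])))
est('top',[f(98,265),f(132,392)],-.007,.29)
est('top',[f(70,275),f(105,400)],.007,.29)
est('top',[f(185,98),f(295,512)],-.007,.206)
est('top',[f(145,108),f(265,522)],.007,.206)
est('side',[g(107,70),g(187,95)],.007,.29)
est('side',[g(115,52),g(190,75)],-.007,.29)
est('side',[g(55,155),g(317,218)],.007,.206)
# plane-based: front face plane y=-.007 ; back
for m,y in((np.array([.4848,-.1626,.1634]),-.007),(np.array([.473,-.1498,.1605]),.007)):
    # origin projected along Z to height h0
    s=(m[2]-y*Y[2]-h0)/Z[2]; print('plane origin (x arbitrary)',m-Y*y-Z*s, 'along H',(m-Y*y-Z*s)@H)
```

```text
bin side [array([0.6471, 0.288 , 0.15  ]), array([0.4529, 0.3325, 0.15  ])] [0.55   0.3103 0.15  ]
Y [-0.2147  0.8548 -0.4726]
top -0.007 0.29 0.03581952676724573 origin [ 0.4981 -0.2301  0.0213] yaw 13.234486623255794
top 0.007 0.29 0.03556823110791936 origin [ 0.4992 -0.2349  0.0213] yaw 13.941490709016911
top -0.007 0.206 0.12482989729966201 origin [ 0.4989 -0.2334  0.0213] yaw 12.908966736358122
top 0.007 0.206 0.12625846550360398 origin [ 0.4997 -0.2356  0.0213] yaw 14.263717514493866
side 0.007 0.29 0.03851909938091184 origin [ 0.493  -0.2302  0.0213] yaw 9.691987907627835
side -0.007 0.29 0.03602118266126731 origin [ 0.4913 -0.2231  0.0213] yaw 9.839328617550862
side 0.007 0.206 0.12479933785815502 origin [ 0.4927 -0.2333  0.0213] yaw 17.737742523344906
plane origin (x arbitrary) [ 0.5014 -0.2288  0.0213] along H -0.344052106236615
plane origin (x arbitrary) [ 0.4931 -0.2299  0.0213] along H -0.34309368223181075
```

```bash
cat >> h.py <<'E'
from scipy.spatial.transform import Rotation as Ro
def plan(*wps):
    """wps: (x,y,z,yaw of tool y deg) -> rows"""
    s=sense();q=s['tool_rot'];R=Ro.from_quat([q[1],q[2],q[3],q[0]]).as_matrix();p=np.array(s['eef_pos'])
    y0=np.degrees(np.arctan2(R[1,1],R[0,1]))
    print('t',s['t'],'tcp',p.round(4),'tooly yaw %.1f'%y0,'z axis',R[:,2].round(4),'F',np.array(s['contact_force']).round(2),'w %.4f'%s['width'],'q',np.array(s['qpos']).round(2))
    for a in wps:
        d=R.T@(np.array(a[:3])-p)*1000; t=-((a[3]-y0+180)%360-180)
        print('%.1f %.1f %.1f %.1f'%(*d,t))
E
python3 - <<'E'
from h import *
plan((.25,-.52,.38,-65),(.44,-.3,.38,-55),(.5,-.08,.38,-45),(.4435,.1085,.2,-34.3))
E
```

```text
t 0.1 tcp [ 0.158  -0.6044  0.2416] tooly yaw -75.3 z axis [-4.0e-04  1.2e-03 -1.0e+00] F [-0.27  0.52 -0.18] w 0.0855 q [ 1.29  0.33 -0.06  1.46  0.02  1.35 -0.09]
110.3 -58.5 -138.3 -10.3
349.8 -223.3 -138.1 -20.3
463.5 -421.0 -137.9 -30.3
456.5 -617.4 42.3 -41.0
```

Request:
drive_tool(series="20 -10 -50 -2; 50 -25 -95 -5; 90 -45 -135 -8; 135 -75 -138 -10; 180 -105 -138 -12; 225 -135 -138 -14; 270 -165 -138 -16; 315 -195 -138 -18; 350 -225 -138 -20; 380 -275 -138 -23; 410 -325 -138 -25; 440 -375 -138 -28; 463 -421 -138 -30; 462 -470 -120 -33; 460 -520 -80 -36; 458 -565 -30 -39; 457 -605 10 -41; 457 -617 42 -41; 457 -617 42 -41; 457 -617 42 -41", fingers=0.88, grip_force=30)

```text
t: 2.6
eef_pos: [0.4448, 0.1076, 0.2015]
tool_rot: [-0.0, 0.885, 0.466, 0.001]
contact_force: [0.0, 0.0, -0.8]
width: 0.0752
```

Run:
```python
from h import *
plan((.4435,.1085,.06,-34.3))
p,d=snap('top','top1');p2,_=snap('side','side1')
a=cv2.resize(p[190:310,170:310],None,fx=5,fy=5,interpolation=cv2.INTER_CUBIC);cv2.imwrite('pics/top1c.png',a)
a=cv2.resize(p2[220:340,190:340],None,fx=5,fy=5,interpolation=cv2.INTER_CUBIC);cv2.imwrite('pics/side1c.png',a)
t=sense()['eef_pos']
for n in('top','side'):print(n,px(n,t),px(n,np.array(t)-[0,0,.011]))
```

```text
t 2.6 tcp [0.4448 0.1076 0.2015] tooly yaw -34.4 z axis [ 7.0e-04  1.3e-03 -1.0e+00] F [ 0.01  0.01 -0.81] w 0.0752 q [ 0.45  0.04 -0.79  1.9   0.03  1.21 -0.95]
-0.2 -1.6 141.5 -0.1
top (np.float64(226.78907733716824), np.float64(255.95632187687391)) (np.float64(227.30879041115), np.float64(256.09352280487246))
side (np.float64(264.74904480250194), np.float64(243.4214310311453)) (np.float64(264.86374330660664), np.float64(246.900796691856))
```

View pics/top1c.png

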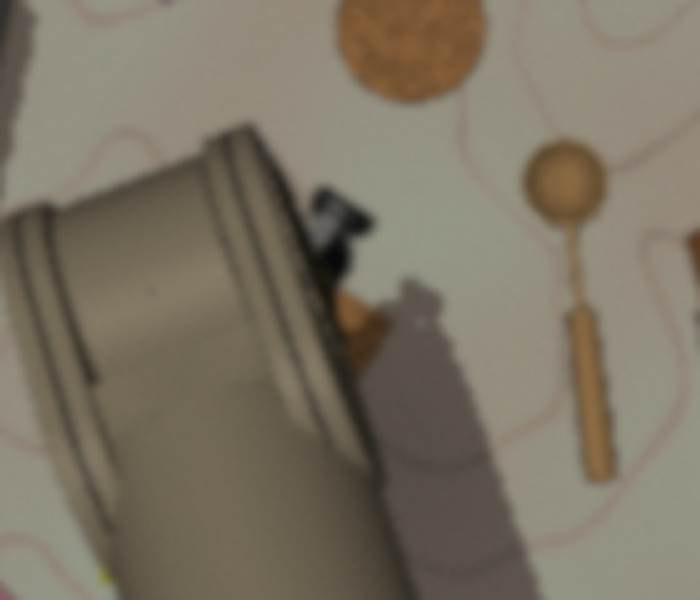

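View pics/side1c.png

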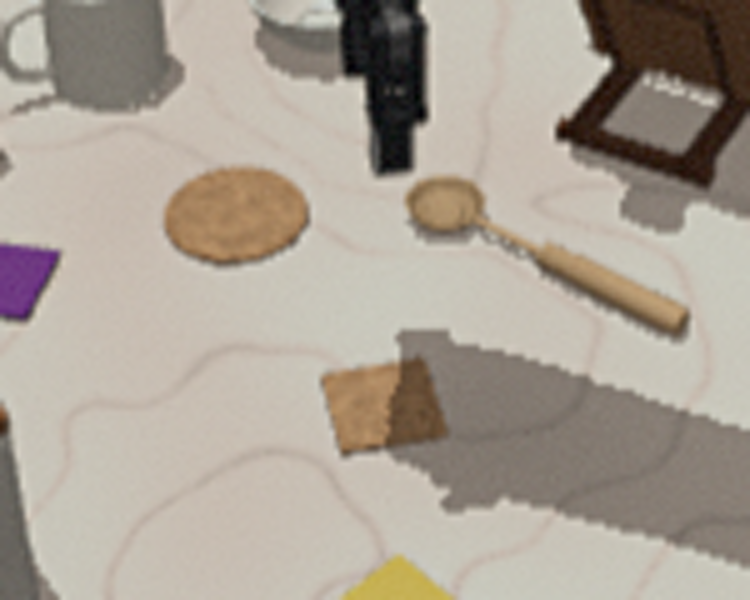

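Run:
```python
from h import *
t=np.array(sense()['eef_pos']);y=np.radians(-34.4);j=np.array([np.cos(y),np.sin(y),0])
for s in(-1,1):
  for o in (.0376,.05):
   for dz in(0,.011):
    print(s,o,dz,'side crop',(np.array(px('side',t+s*j*o-[0,0,dz]))-[190,220])*5,'top crop',(np.array(px('top',t+s*j*o-[0,0,dz]))-[170,190])*5)
```

```text
-1 0.0376 0 side crop [387.78429607 163.43844835] top crop [241.47559864 393.7626453 ]
-1 0.0376 0.011 side crop [388.28981171 181.09506201] top crop [244.48430542 393.84651771]
-1 0.05 0 side crop [392.60965766 179.36295119] top crop [227.40516866 414.95984753]
-1 0.05 0.011 side crop [393.09060672 197.10484612] top crop [230.55036069 414.84332133]
1 0.0376 0 side crop [360.53613949  73.51496006] top crop [326.12366274 266.23973834]
1 0.0376 0.011 side crop [361.16883423  90.6515015 ] top crop [328.31761092 267.51966003]
1 0.05 0 side crop [356.34953362  59.69845828] top crop [339.97010943 245.37996852]
1 0.05 0.011 side crop [357.00002971  76.74929152] top crop [342.03181696 246.85397656]
```

Request:
drive_tool(series="0 -1 50 0; 0 -2 100 0; 0 -2 150 0; 0 -2 160 0; 0 -2 160 0")

```text
t: 3.32
eef_pos: [0.4446, 0.1088, 0.0429]
tool_rot: [-0.0, 0.885, 0.466, 0.001]
contact_force: [0.6, -0.8, 1.5]
width: 0.0751
```

Run:
```python
from h import *
plan((.4435,.1085,.02,-34.3))
p2,_=snap('side','side2')
a=cv2.resize(p2[250:330,230:310],None,fx=7,fy=7,interpolation=cv2.INTER_CUBIC);cv2.imwrite('pics/side2c.png',a)
```

```text
t 3.325 tcp [0.4446 0.1088 0.0429] tooly yaw -34.5 z axis [ 0.0023  0.0017 -1.    ] F [ 0.63 -0.77  1.5 ] w 0.0751 q [ 0.36  0.28 -0.76  2.06  0.25  0.88 -1.14]
-1.0 -0.8 22.9 -0.2
```

View pics/side2c.png

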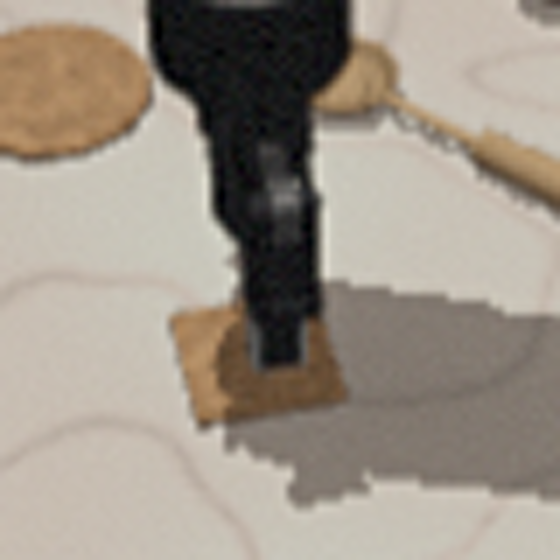

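Request:
drive_tool(series="0 0 15 0; 0 0 24 0; 0 0 24 0")

```text
t: 3.75
eef_pos: [0.4448, 0.1089, 0.019]
tool_rot: [-0.0, 0.885, 0.466, 0.002]
contact_force: [-1.0, 0.1, 0.5]
width: 0.075
```

Request:
drive_tool(series="0 0 3 0; 0 0 3 0; 0 0 3 0")

```text
t: 4.12
eef_pos: [0.4449, 0.109, 0.0161]
tool_rot: [-0.0, 0.885, 0.466, 0.002]
contact_force: [0.4, 0.2, 0.0]
width: 0.075
```

Request:
drive_tool(series="0 0 3 0; 0 0 3 0; 0 0 3 0")

```text
t: 4.5
eef_pos: [0.4449, 0.109, 0.0131]
tool_rot: [-0.0, 0.885, 0.466, 0.002]
contact_force: [-0.2, -0.4, 0.1]
width: 0.0754
```

Request:
drive_tool(series="0 0 3 0; 0 0 3 0")

```text
t: 4.75
eef_pos: [0.4448, 0.109, 0.0099]
tool_rot: [-0.0, 0.885, 0.466, 0.001]
contact_force: [0.3, 0.1, -0.2]
width: 0.0751
```

Request:
drive_tool(series="0 0 2 0; 0 0 2 0")

```text
t: 5.0
eef_pos: [0.4446, 0.109, 0.0077]
tool_rot: [-0.0, 0.885, 0.466, 0.001]
contact_force: [-0.5, 0.2, -0.2]
width: 0.0753
```

Request:
drive_tool(series="0 0 0 0; 0 0 0 0; 0 0 0 0; 0 0 0 0", fingers=0.6, grip_force=25)

```text
t: 5.5
eef_pos: [0.4446, 0.109, 0.0079]
tool_rot: [-0.0, 0.885, 0.466, 0.001]
contact_force: [-1.9, -0.3, 5.2]
width: 0.0592
```

View pics/side2.png

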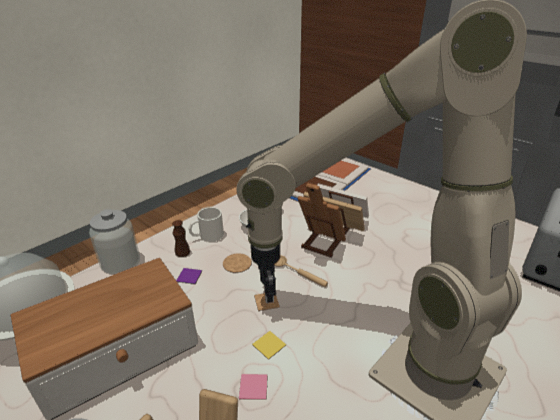

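Run:
```python
from h import *
plan((.4446,.109,.07,-34.4),(.5412,.2332,.07,-11.6),(.5412,.2332,.009,-11.6))
```

```text
t 5.5 tcp [0.4446 0.109  0.0079] tooly yaw -34.5 z axis [ 0.0022  0.0014 -1.    ] F [-1.94 -0.28  5.21] w 0.0592 q [ 0.33  0.35 -0.73  2.08  0.32  0.82 -1.19]
0.2 0.0 -62.1 -0.1
157.2 9.4 -61.7 -22.9
157.1 9.3 -0.7 -22.9
```

Request:
drive_tool(series="0 0 -30 0; 0 0 -60 0; 30 2 -62 -6; 70 4 -62 -12; 110 7 -62 -18; 145 9 -62 -23; 157 9 -62 -23; 157 9 -62 -23; 157 9 -62 -23")

```text
t: 6.62
eef_pos: [0.5403, 0.2321, 0.0701]
tool_rot: [0.0, 0.775, 0.633, 0.001]
contact_force: [1.0, -0.7, 0.4]
width: 0.0593
```

Run:
```python
from h import *
plan((.5412,.2332,.009,-11.6))
p,d=snap('top','top3');p2,_=snap('side','side3')
a=cv2.resize(p2[200:340,120:320],None,fx=4,fy=4,interpolation=cv2.INTER_CUBIC);cv2.imwrite('pics/side3c.png',a)
```

```text
t 6.625 tcp [0.5403 0.2321 0.0701] tooly yaw -11.5 z axis [ 1.9e-03  4.0e-04 -1.0e+00] F [ 0.97 -0.73  0.39] w 0.0593 q [ 0.15  0.54 -0.8   1.71  0.43  1.07 -0.99]
1.2 0.5 61.1 0.1
```

View pics/side3c.png

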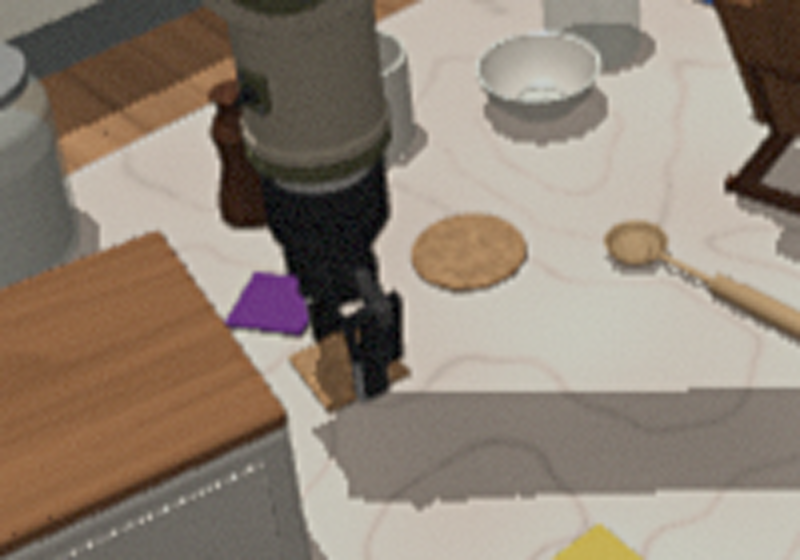

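View pics/top3.png

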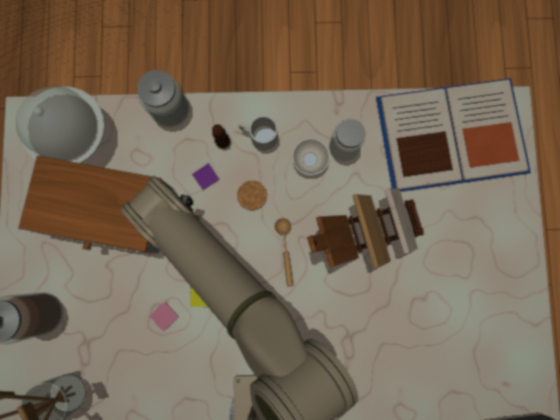

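Request:
drive_tool(series="1 0 30 0; 1 0 50 0; 1 0 57 0; 1 0 60 0; 1 0 61 0; 1 0 61 0")

```text
t: 7.48
eef_pos: [0.5412, 0.2332, 0.0099]
tool_rot: [0.001, 0.775, 0.632, 0.001]
contact_force: [-0.3, 0.2, 0.2]
width: 0.0592
```

Request:
drive_tool(series="0 0 0 0; 0 0 0 0; 0 0 0 0; 0 0 0 0", fingers=0.9)

```text
t: 7.98
eef_pos: [0.5412, 0.2333, 0.0099]
tool_rot: [0.001, 0.775, 0.632, 0.001]
contact_force: [0.5, -0.3, 0.3]
width: 0.0768
```

Run:
```python
from h import *
yaw=np.radians(14.1);th=np.radians(28.2)
X=np.array([np.cos(yaw),np.sin(yaw),0]);H=np.array([-np.sin(yaw),np.cos(yaw),0]);Z=H*np.sin(th)+np.array([0,0,np.cos(th)])
for O in ([.4989,-.2335,.0213],[.4966,-.2324,.0213]):
  g=np.array(O)+Z*.252;print('grasp',g, 'tcp',g-[0,0,.008])
g=np.array([.4966,-.2324,.0213])+Z*.252
t=g-[0,0,.008]
plan((.5412,.2332,.1,-11.6),(.54,.2,.2,-11),(.5,.0,.38,0),(t[0],t[1],.36,14.1),(*t,14.1))
```

```text
grasp [ 0.46988964 -0.11800493  0.24338847] tcp [ 0.46988964 -0.11800493  0.23538847]
grasp [ 0.46758964 -0.11690493  0.24338847] tcp [ 0.46758964 -0.11690493  0.23538847]
t 7.975 tcp [0.5412 0.2333 0.0099] tooly yaw -11.5 z axis [ 3.1e-03  7.0e-04 -1.0e+00] F [ 0.46 -0.29  0.27] w 0.0768 q [ 0.11  0.62 -0.75  1.74  0.5   0.98 -1.04]
0.1 0.3 -90.1 0.1
-32.6 6.0 -190.1 -0.5
-236.3 7.4 -370.4 -11.5
-357.3 -1.1 -350.6 -25.6
-357.5 -1.4 -226.0 -25.6
```

Request:
drive_tool(series="0 0 -30 0; 0 0 -80 0; -20 3 -135 0; -50 6 -185 -1; -80 7 -235 -3; -110 7 -285 -5; -145 7 -330 -7; -190 7 -360 -9; -236 7 -370 -12; -280 5 -370 -17; -320 2 -370 -22; -357 -1 -360 -26; -357 -1 -350 -26; -357 -1 -350 -26; -357 -1 -350 -26", fingers=1.0)

```text
t: 9.85
eef_pos: [0.4681, -0.1153, 0.3598]
tool_rot: [0.001, 0.612, 0.791, 0.001]
contact_force: [0.3, -0.6, -0.4]
width: 0.0851
```

Run:
```python
from h import *
plan((.4676,-.1169,.2354,14.1))
p,d=snap('top','top4');p2,_=snap('side','side4')
a=cv2.resize(p2[130:260,240:400],None,fx=4.5,fy=4.5,interpolation=cv2.INTER_CUBIC);cv2.imwrite('pics/side4c.png',a)
a=cv2.resize(p[130:270,110:380],None,fx=2.9,fy=2.9,interpolation=cv2.INTER_CUBIC);cv2.imwrite('pics/top4c.png',a)
a=cv2.resize(p[150:280,100:260],None,fx=5,fy=5,interpolation=cv2.INTER_CUBIC);cv2.imwrite('pics/top4b.png',a[:600])
```

```text
t 9.85 tcp [ 0.4681 -0.1153  0.3598] tooly yaw 14.6 z axis [ 3.6e-03  8.0e-04 -1.0e+00] F [ 0.29 -0.58 -0.42] w 0.0851 q [ 0.87  0.01 -0.72  1.59  0.01  1.54  0.41]
-1.4 -1.4 124.4 0.5
```

View pics/side4c.png

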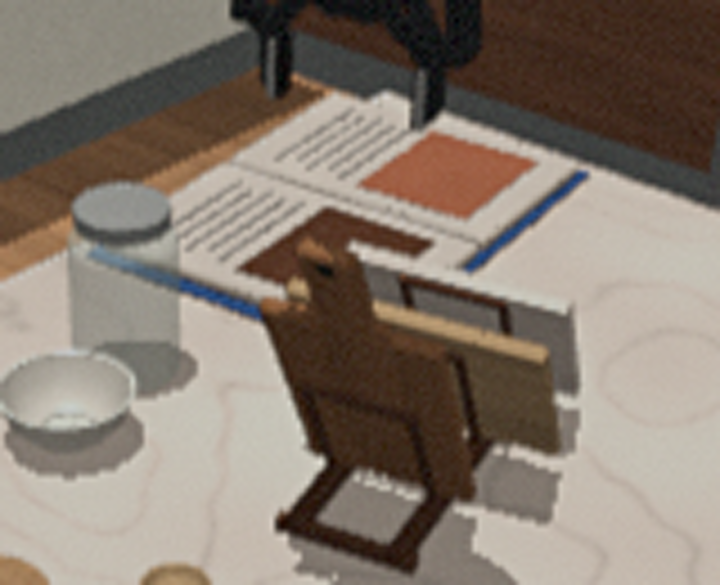

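View pics/top4b.png

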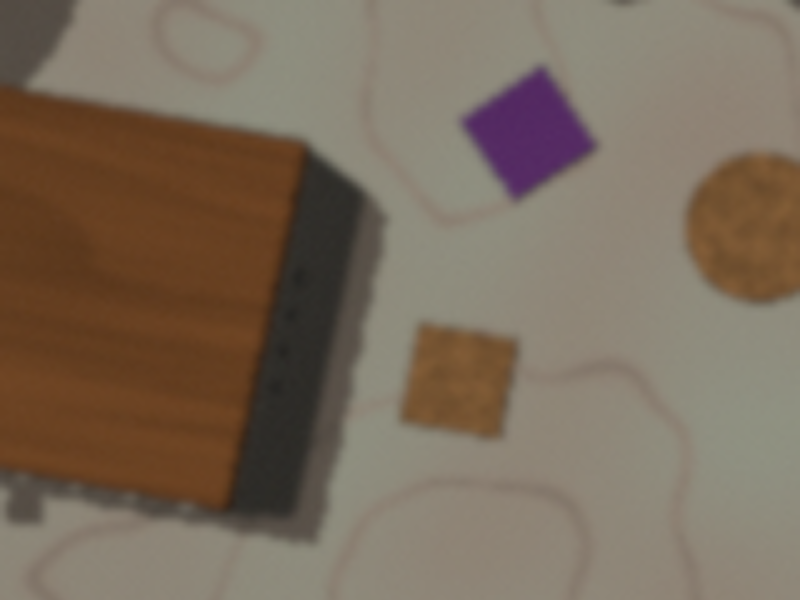

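View pics/top4c.png

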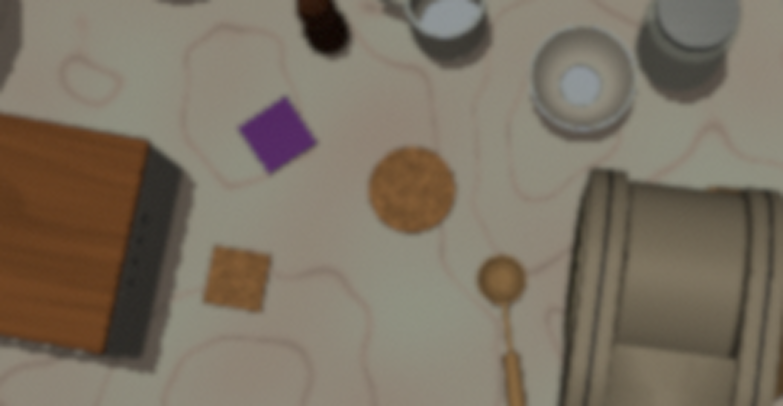

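Run:
```python
from h import *
np.set_printoptions(precision=4,suppress=True)
f=lambda a,b:(100+a/5,150+b/5)
C=np.array([ray('top',*f(*c),.006) for c in[(418,323),(518,340),(502,437),(401,420)]]);c=C.mean(0);print('coaster',c)
e=C[1]-C[0]+C[2]-C[3];print('coaster yaw',np.degrees(np.arctan2(e[1],e[0])))
for pts,z in(([(303,142),(230,508)],.15),([(365,190),(293,513)],0)):
    P=np.array([ray('top',*f(*q),z) for q in pts]);m=P.mean(0);e=P[0]-P[1];L=np.linalg.norm(e);e/=L
    y=np.array([-e[1],e[0],0]);d=c-m;print('panel mid',m,L,'yaw',np.degrees(np.arctan2(e[1],e[0])),'coaster x,y in bin',d@e,d@y)
t=np.array([.468,-.1155,.36]);
a=np.radians(14.6)
for s in(-1,1):
  q=t+s*.0425*np.array([np.cos(a),np.sin(a),0])-[0,0,.011-.013]
  print('finger inner tip, side crop',(np.array(px('side',q))-[240,130])*4.5)
```

```text
coaster [0.5414 0.2316 0.006 ]
coaster yaw -100.93615872609257
panel mid [0.5591 0.3048 0.15  ] 0.19558614660983623 yaw -10.619938327964643 coaster x,y in bin -0.003900670925504969 -0.07514281639173014
panel mid [0.5614 0.3094 0.    ] 0.19445945867604583 yaw -12.11388868483399 coaster x,y in bin -0.0031898973604933766 -0.08023450783290045
finger inner tip, side crop [412.4533 123.1682]
finger inner tip, side crop [280.7283  94.0229]
```

Request:
drive_tool(series="0 0 40 0.5; 0 0 80 0.5; 0 0 105 0.5; 0 0 120 0.5; -1 0 124 0.5; -1 0 124 0.5; -1 0 124 0.5")

```text
t: 10.82
eef_pos: [0.4693, -0.1166, 0.2368]
tool_rot: [0.002, 0.615, 0.788, 0.002]
contact_force: [-0.7, 1.0, -0.1]
width: 0.0855
```

Run:
```python
from h import *
plan((.4671,-.115,.2354,14.1))
p2,_=snap('side','side5')
a=cv2.resize(p2[150:260,280:380],None,fx=5.4,fy=5.4,interpolation=cv2.INTER_CUBIC);cv2.imwrite('pics/side5c.png',a)
```

```text
t 10.825 tcp [ 0.4693 -0.1166  0.2368] tooly yaw 14.0 z axis [ 5.e-03  2.e-04 -1.e+00] F [-0.68  0.99 -0.11] w 0.0855 q [ 0.86  0.07 -0.73  1.8   0.05  1.28  0.36]
2.1 -1.8 1.3 -0.1
```

View pics/side5c.png

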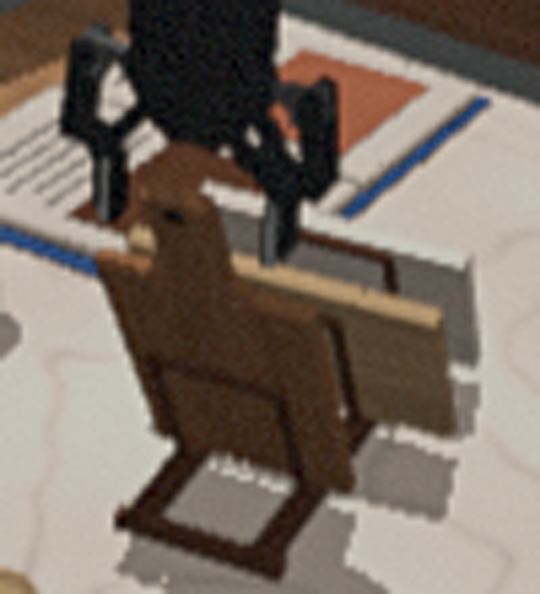

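Request:
drive_tool(series="2 -1 1 0; 2 -1 1 0; 2 -1 1 0; 2 -1 1 0; 2 -1 1 0; 2 -1 1 0; 2 -1 1 0; 2 -1 1 0", fingers=0.3, grip_force=100)

```text
t: 11.88
eef_pos: [0.4678, -0.1149, 0.2357]
tool_rot: [0.002, 0.615, 0.788, 0.002]
contact_force: [-1.2, 0.7, 1.5]
width: 0.0387
```

Run:
```python
from h import *
plan((.4671,-.115,.2354,14.1))
```

```text
t 11.875 tcp [ 0.4678 -0.1149  0.2357] tooly yaw 14.0 z axis [ 4.9e-03  2.0e-04 -1.0e+00] F [-1.18  0.66  1.5 ] w 0.0387 q [ 0.86  0.06 -0.73  1.81  0.04  1.28  0.36]
0.1 -0.7 0.3 -0.1
```

Request:
drive_tool(series="2 0 -4 0; 5 0 -9 0; 9 0 -18 0; 14 0 -27 0; 19 0 -35 0; 24 0 -44 0; 28 0 -53 0; 28 0 -53 0; 28 0 -53 0")

```text
t: 13.0
eef_pos: [0.4607, -0.0877, 0.2884]
tool_rot: [0.002, 0.615, 0.788, 0.002]
contact_force: [0.2, -0.4, -3.1]
width: 0.0386
```

Run:
```python
from h import *
np.set_printoptions(precision=4,suppress=True)
plan((.4671,-.115,.2354,14.1))
p2,ds=snap('side','side6')
a=cv2.resize(p2[130:260,260:400],None,fx=4.5,fy=4.5,interpolation=cv2.INTER_CUBIC);cv2.imwrite('pics/side6c.png',a)
```

```text
t 13.0 tcp [ 0.4607 -0.0877  0.2884] tooly yaw 14.0 z axis [ 0.0045  0.0003 -1.    ] F [ 0.21 -0.37 -3.06] w 0.0386 q [ 0.85 -0.01 -0.75  1.75 -0.    1.39  0.35]
-28.0 -0.6 53.0 -0.1
```

View pics/side6c.png

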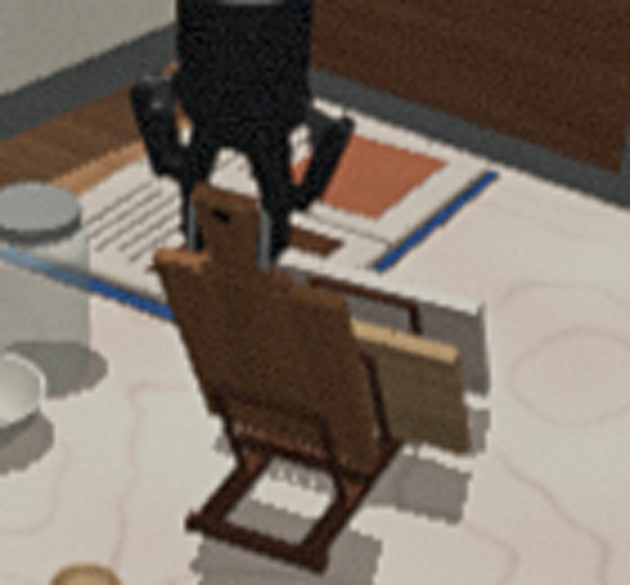

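Request:
drive_tool(series="9 0 -17 0; 18 0 -34 0; 27 0 -51 0; 36 0 -68 0; 45 0 -85 0; 52 0 -100 0; 52 0 -100 0; 52 0 -100 0")

```text
t: 14.05
eef_pos: [0.4474, -0.0378, 0.3877]
tool_rot: [0.001, 0.616, 0.788, 0.001]
contact_force: [1.3, 0.8, -3.3]
width: 0.0383
```

```bash
cat >> h.py <<'E'
def plane(n,d,u0,u1,v0,v1,zr=(.03,.5)):
    c=np.array([w(n,d,u,v,0) for v in range(v0,v1) for u in range(u0,u1) if d[v,u]>0]); c=c[(c[:,2]>zr[0])&(c[:,2]<zr[1])]
    rng=np.random.default_rng(0);best=None
    for _ in range(500):
        a=c[rng.choice(len(c),3,False)];nn=np.cross(a[1]-a[0],a[2]-a[0]);l=np.linalg.norm(nn)
        if l<1e-9: continue
        m=abs((c-a[0])@(nn/l))<.003
        if best is None or m.sum()>best.sum():best=m
    q=c[best];m=q.mean(0);nn=np.linalg.svd(q-m)[2][2];nn*=np.sign(nn[2])
    print(n,len(c),best.sum(),'m',m.round(4),'n',nn.round(4),'lean %.1f'%np.degrees(np.arcsin(nn[2])),'board x yaw %.1f'%(np.degrees(np.arctan2(nn[1],nn[0]))+90),'zrange',q[:,2].min(),q[:,2].max())
    return q,m,nn
E
python3 - <<'E'
from h import *
plan((.4671,-.115,.2354,14.1))
p2,ds=snap('side','side7');p,dt=snap('top','top7')
a=cv2.resize(p2[80:260,230:400],None,fx=3.3,fy=3.3,interpolation=cv2.INTER_CUBIC);cv2.imwrite('pics/side7c.png',a)
E
```

```text
t 14.05 tcp [ 0.4474 -0.0378  0.3877] tooly yaw 14.0 z axis [ 3.6e-03  5.0e-04 -1.0e+00] F [ 1.25  0.76 -3.31] w 0.0383 q [ 0.83 -0.08 -0.77  1.6  -0.06  1.59  0.3 ]
-79.6 -0.2 152.4 -0.1
```

View pics/side7c.png

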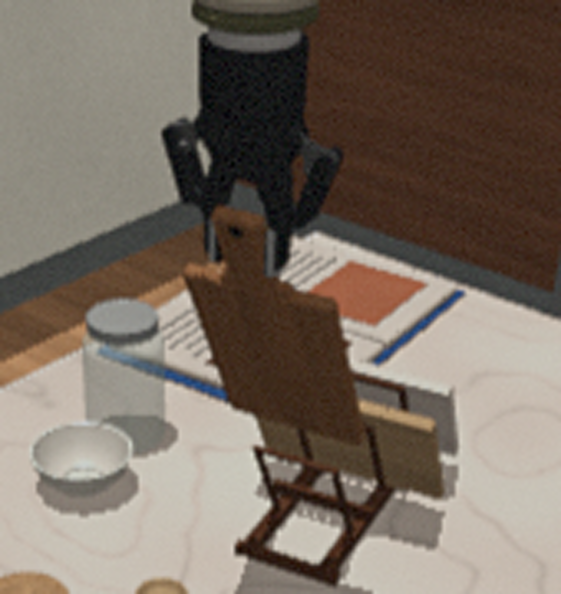

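View pics/top7.png

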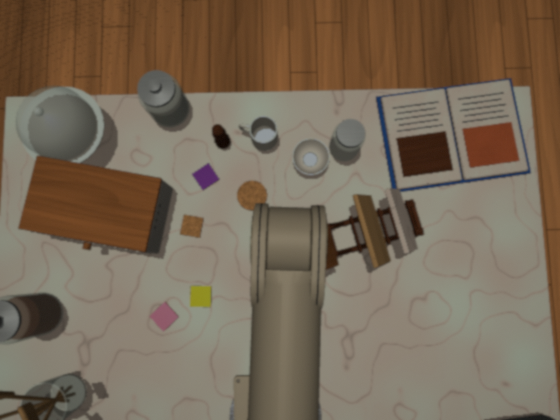

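Run:
```python
from h import *
ds=np.load('pics/side7.npy')
q,m,nn=plane('side',ds,294,340,165,212)
# back face horizontal offset relative to tcp at grasp height along H
s=sense();t=np.array(s['eef_pos'])+[0,0,.008]
H=-np.array([nn[0],nn[1],0]);H/=np.linalg.norm(H)
print('back face gap along H at grasp height (expect 7/cos):',((m-t)@nn)/(H@nn))
```

```text
side 1791 1576 m [ 0.4543 -0.0953  0.2701] n [ 0.2168 -0.8536  0.4738] lean 28.3 board x yaw 14.2 zrange 0.17049665063604302 0.36705783632528244
back face gap along H at grasp height (expect 7/cos): 0.010029087858357552
```

Run:
```python
from h import *
a=np.radians(-11.5);y=np.array([-np.sin(a),np.cos(a),0]);c=np.array([.5412,.2333,0])
for k in((.07,.36),(.1115,.30),(.1115,.24),(.1115,.2232)):
    p=c+k[0]*y; plan((p[0],p[1],k[1],-11.5))
```

```text
t 14.15 tcp [ 0.4474 -0.0378  0.3875] tooly yaw 14.0 z axis [ 3.1e-03  8.0e-04 -1.0e+00] F [ 0.92  0.85 -3.79] w 0.0385 q [ 0.83 -0.08 -0.77  1.6  -0.06  1.59  0.3 ]
303.5 186.7 28.1 25.5
t 14.15 tcp [ 0.4474 -0.0378  0.3875] tooly yaw 14.0 z axis [ 3.1e-03  8.0e-04 -1.0e+00] F [ 0.92  0.85 -3.79] w 0.0385 q [ 0.83 -0.08 -0.77  1.6  -0.06  1.59  0.3 ]
340.9 204.4 88.2 25.5
t 14.15 tcp [ 0.4474 -0.0378  0.3875] tooly yaw 14.0 z axis [ 3.1e-03  8.0e-04 -1.0e+00] F [ 0.92  0.85 -3.79] w 0.0385 q [ 0.83 -0.08 -0.77  1.6  -0.06  1.59  0.3 ]
340.9 204.2 148.2 25.5
t 14.15 tcp [ 0.4474 -0.0378  0.3875] tooly yaw 14.0 z axis [ 3.1e-03  8.0e-04 -1.0e+00] F [ 0.92  0.85 -3.79] w 0.0385 q [ 0.83 -0.08 -0.77  1.6  -0.06  1.59  0.3 ]
340.9 204.1 165.0 25.5
```

Request:
drive_tool(series="5 3 0 0; 15 9 0 1; 30 18 0 2; 50 30 0 4; 72 44 0 6; 95 58 0 8; 118 72 0 10; 141 86 0 12; 164 100 0 14; 187 114 0 16; 210 128 0 18; 232 142 0 20; 254 156 0 22; 273 168 0 24; 287 177 0 25; 297 183 0 25.5; 302 186 0 25.5; 303 187 0 25.5; 303 187 0 25.5; 303 187 0 25.5")

```text
t: 16.65
eef_pos: [0.5556, 0.3009, 0.3883]
tool_rot: [0.001, 0.775, 0.632, 0.002]
contact_force: [0.1, -0.5, -2.7]
width: 0.0386
```

Request:
drive_tool(series="0 0 6 0; 0 0 18 0; 0 0 33 0; 0 0 48 0; 0 0 60 0; 0 0 68 0; 0 0 70 0; 0 0 70 0; 0 0 70 0")

```text
t: 17.77
eef_pos: [0.5559, 0.3011, 0.3188]
tool_rot: [0.001, 0.775, 0.632, 0.002]
contact_force: [-0.0, -0.2, -3.1]
width: 0.0387
```

Run:
```python
from h import *
a=np.radians(-11.5);y=np.array([-np.sin(a),np.cos(a),0]);c=np.array([.5412,.2333,0])
p=c+.1115*y; plan((p[0],p[1],.26,-11.5))
p2,ds=snap('side','side8');p,dt=snap('top','top8')
a=cv2.resize(p2[120:320,60:320],None,fx=3,fy=3,interpolation=cv2.INTER_CUBIC);cv2.imwrite('pics/side8c.png',a)
```

```text
t 17.775 tcp [0.5559 0.3011 0.3188] tooly yaw -11.5 z axis [ 0.0041  0.001  -1.    ] F [-0.01 -0.22 -3.08] w 0.0387 q [ 0.09  0.47 -0.96  1.28  0.39  1.57 -1.02]
42.0 -1.2 58.9 -0.0
```

View pics/side8c.png

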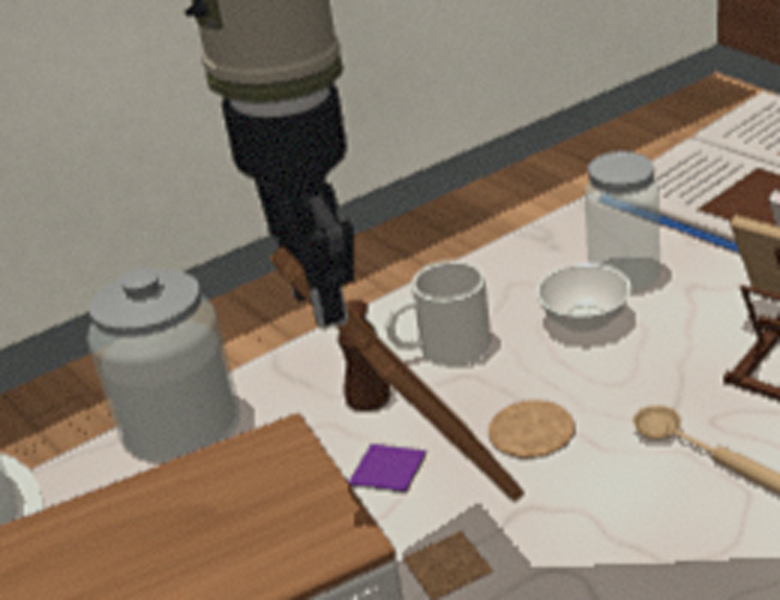

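View pics/top8.png

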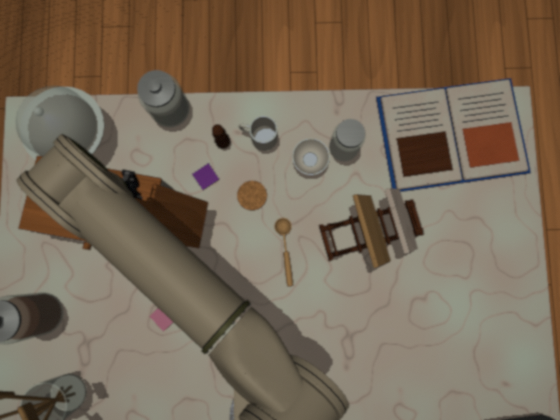

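Run:
```python
from h import *
dt=np.load('pics/top8.npy')
q,m,nn=plane('top',dt,160,212,190,250,(.06,.5))
i=q[:,2]<.13;print('low pts',q[i].mean(0) if i.any() else None, 'low z percentiles',np.percentile(q[:,2],[0,1,5]))
t=np.array(sense()['eef_pos'])+[0,0,.008]
H=-np.array([nn[0],nn[1],0]);H/=np.linalg.norm(H)
print('front gap along H (expect -8):',((m-t)@nn)/(H@nn))
p=cv2.imread('pics/top8.png');cv2.imwrite('pics/top8c.png',cv2.resize(p[150:270,110:240],None,fx=5,fy=5,interpolation=cv2.INTER_CUBIC))
```

```text
top 2046 1952 m [0.5488 0.2184 0.1848] n [-0.1736 -0.8639  0.4729] lean 28.2 board x yaw -11.4 zrange 0.10475616806236476 0.2742159119292147
low pts [0.53421524 0.18557701 0.11932063] low z percentiles [0.10475617 0.10957402 0.11654076]
front gap along H (expect -8): -0.00628957560955247
```

View pics/top8c.png

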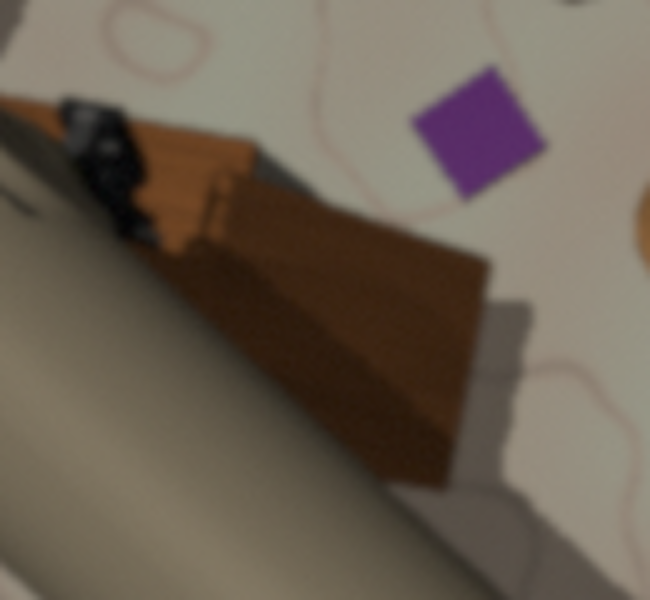

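Request:
drive_tool(series="6 0 5 0; 16 -1 15 0; 28 -1 30 0; 38 -1 45 0; 42 -1 55 0; 42 -1 59 0; 42 -1 59 0; 42 -1 59 0")

```text
t: 18.88
eef_pos: [0.5639, 0.3422, 0.2604]
tool_rot: [0.001, 0.775, 0.632, 0.002]
contact_force: [0.6, -0.1, -2.7]
width: 0.0388
```

Request:
drive_tool(series="0 0 5 0; 0 0 12 0; 0 0 20 0; 0 0 25 0; 0 0 25 0; 0 0 25 0")

```text
t: 19.62
eef_pos: [0.564, 0.3424, 0.2356]
tool_rot: [0.001, 0.775, 0.632, 0.002]
contact_force: [0.2, -0.0, -2.9]
width: 0.0388
```

Run:
```python
from h import *
a=np.radians(-11.5);y=np.array([-np.sin(a),np.cos(a),0]);c=np.array([.5412,.2333,0])
p=c+.1115*y; plan((p[0],p[1],.2232,-11.5))
p2,ds=snap('side','side9');p,dt=snap('top','top9')
a=cv2.resize(p2[180:330,100:300],None,fx=4,fy=4,interpolation=cv2.INTER_CUBIC);cv2.imwrite('pics/side9c.png',a)
cv2.imwrite('pics/top9c.png',cv2.resize(p[150:270,110:240],None,fx=5,fy=5,interpolation=cv2.INTER_CUBIC))
```

```text
t 19.625 tcp [0.564  0.3424 0.2356] tooly yaw -11.6 z axis [ 0.0051  0.0014 -1.    ] F [ 0.25 -0.04 -2.94] w 0.0388 q [ 0.01  0.57 -0.93  1.34  0.46  1.45 -1.1 ]
0.0 -0.7 12.4 -0.1
```

View pics/side9c.png

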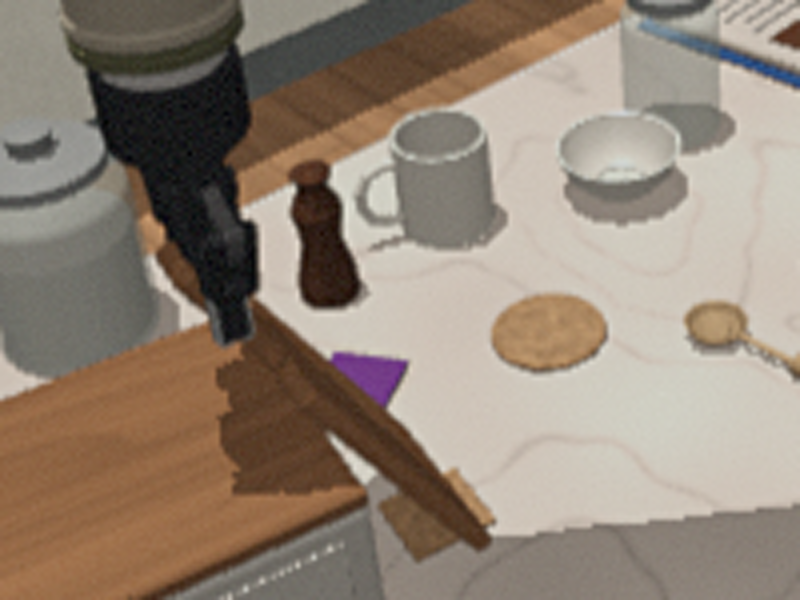

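View pics/top9c.png

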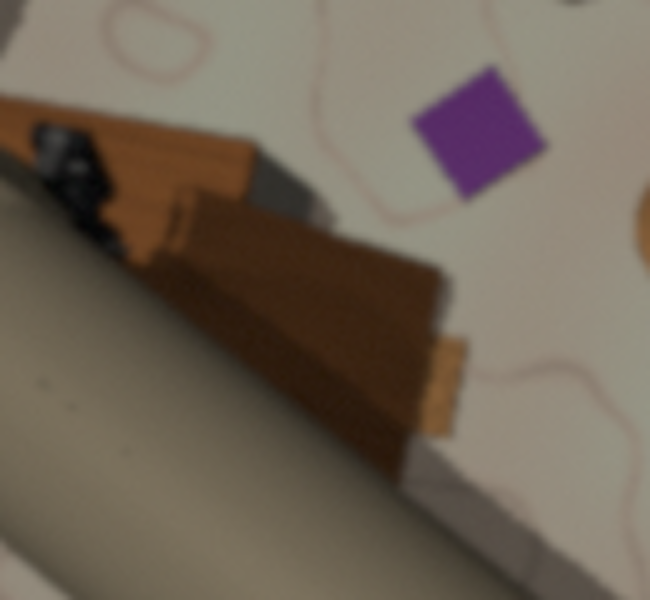

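Request:
drive_tool(series="0 0 3 0; 0 0 6 0; 0 0 6 0; 0 0 6 0")

```text
t: 20.23
eef_pos: [0.5641, 0.3424, 0.2297]
tool_rot: [0.001, 0.775, 0.632, 0.002]
contact_force: [0.5, 0.3, -3.7]
width: 0.0385
```

Request:
drive_tool(series="0 0 3 0; 0 0 3 0; 0 0 3 0")

```text
t: 20.6
eef_pos: [0.5643, 0.3418, 0.2266]
tool_rot: [0.001, 0.775, 0.632, 0.002]
contact_force: [-0.8, -1.8, -1.2]
width: 0.0383
```

Request:
drive_tool(series="0 0 2 0; 0 0 2 0; 0 0 2 0")

```text
t: 20.98
eef_pos: [0.5645, 0.3412, 0.2247]
tool_rot: [0.002, 0.775, 0.632, 0.002]
contact_force: [-1.4, -5.4, 1.7]
width: 0.0385
```

Request:
drive_tool(series="-1 0 1.5 0; -1 0 2.5 0; -1 0 2.5 0; -1 0 2.5 0")

```text
t: 21.48
eef_pos: [0.5645, 0.3408, 0.2234]
tool_rot: [0.002, 0.775, 0.632, 0.003]
contact_force: [-0.8, -3.2, 8.8]
width: 0.0388
```

Request:
drive_tool(series="0.5 0 0 0; 1 0 0 0; 1 0 0 0; 1 0 0 0")

```text
t: 21.98
eef_pos: [0.5646, 0.341, 0.2234]
tool_rot: [0.002, 0.775, 0.632, 0.002]
contact_force: [-2.1, -6.3, 4.4]
width: 0.0389
```

Run:
```python
from h import *
plan()
p2,ds=snap('side','side10');p,dt=snap('top','top10')
plane('top',dt,150,205,195,250,(.03,.14))
a=cv2.resize(p2[180:330,100:300],None,fx=4,fy=4,interpolation=cv2.INTER_CUBIC);cv2.imwrite('pics/side10c.png',a)
cv2.imwrite('pics/top10c.png',cv2.resize(p[150:270,110:240],None,fx=5,fy=5,interpolation=cv2.INTER_CUBIC))
```

```text
t 21.975 tcp [0.5646 0.341  0.2234] tooly yaw -11.7 z axis [ 6.2e-03 -9.0e-04 -1.0e+00] F [-2.11 -6.26  4.44] w 0.0389 q [ 0.01  0.58 -0.93  1.35  0.46  1.43 -1.1 ]
top 1157 1031 m [0.5611 0.2516 0.0835] n [-0.1708 -0.8571  0.4861] lean 29.1 board x yaw -11.3 zrange 0.0303266725558875 0.13995563499835884
```

View pics/side10c.png

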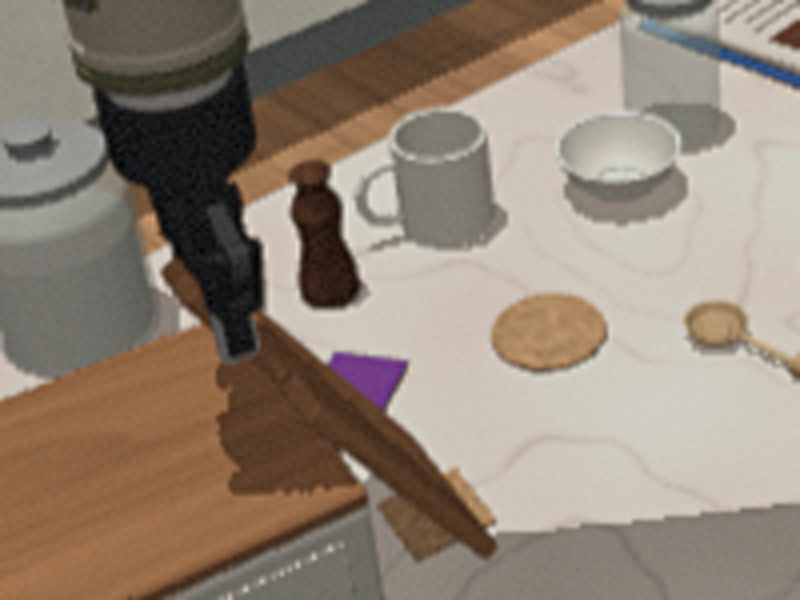

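View pics/top10c.png

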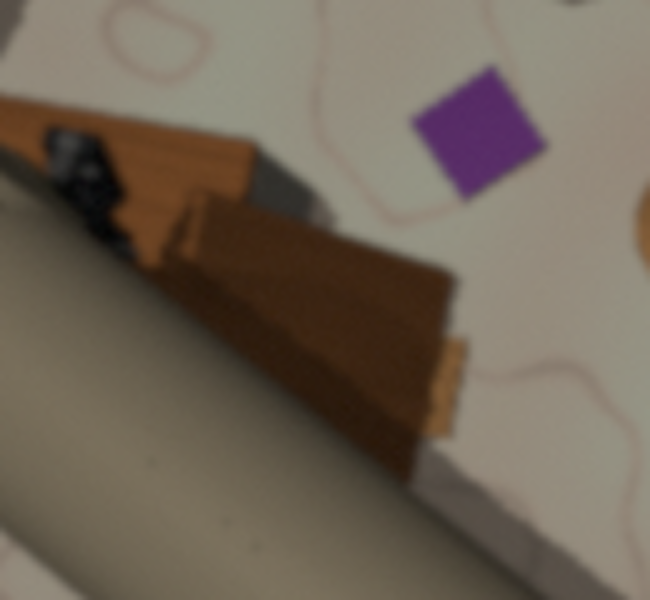

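Request:
drive_tool(series="0 0 1 0; 0 0 1 0; 0 0 1 0; 0 0 1 0")

```text
t: 22.58
eef_pos: [0.5646, 0.3409, 0.2233]
tool_rot: [0.003, 0.775, 0.632, 0.002]
contact_force: [-2.8, -5.0, 8.2]
width: 0.0381
```

Request:
drive_tool(series="0 0 0 0; 0 0 0 0; 0 0 0 0; 0 0 0 0", grip_force=20)

```text
t: 23.08
eef_pos: [0.5646, 0.3409, 0.2234]
tool_rot: [0.003, 0.775, 0.632, 0.002]
contact_force: [-2.2, -5.2, 4.5]
width: 0.0386
```

Run:
```python
from h import *
plan()
p,dt=snap('top','top11')
plane('top',dt,150,205,195,250,(.03,.14))
```

```text
t 23.075 tcp [0.5646 0.3409 0.2234] tooly yaw -11.7 z axis [ 0.0067 -0.0011 -1.    ] F [-2.16 -5.18  4.49] w 0.0386 q [ 0.01  0.58 -0.93  1.35  0.46  1.43 -1.1 ]
top 1141 1032 m [0.5613 0.2513 0.0827] n [-0.1772 -0.8564  0.485 ] lean 29.0 board x yaw -11.7 zrange 0.030034478491219874 0.1396279869997945
```

Request:
drive_tool(series="0 0 0 0; 0 0 0 0; 0 0 0 0; 0 0 0 0", fingers=0.6)

```text
t: 23.62
eef_pos: [0.5645, 0.3411, 0.2233]
tool_rot: [0.002, 0.775, 0.632, 0.002]
contact_force: [-0.1, 0.6, -0.4]
width: 0.0514
```

Run:
```python
from h import *
plan()
p,dt=snap('top','top12');p2,ds=snap('side','side12')
plane('top',dt,150,205,195,250,(.03,.14))
a=cv2.resize(p2[180:330,100:300],None,fx=4,fy=4,interpolation=cv2.INTER_CUBIC);cv2.imwrite('pics/side12c.png',a)
```

```text
t 23.625 tcp [0.5645 0.3411 0.2233] tooly yaw -11.7 z axis [ 6.6e-03 -7.0e-04 -1.0e+00] F [-0.11  0.61 -0.43] w 0.0514 q [ 0.01  0.58 -0.93  1.35  0.46  1.43 -1.1 ]
top 1154 1055 m [0.5612 0.2517 0.0832] n [-0.1748 -0.8569  0.4849] lean 29.0 board x yaw -11.5 zrange 0.030215251953291666 0.1398759756971102
```

View pics/side12c.png

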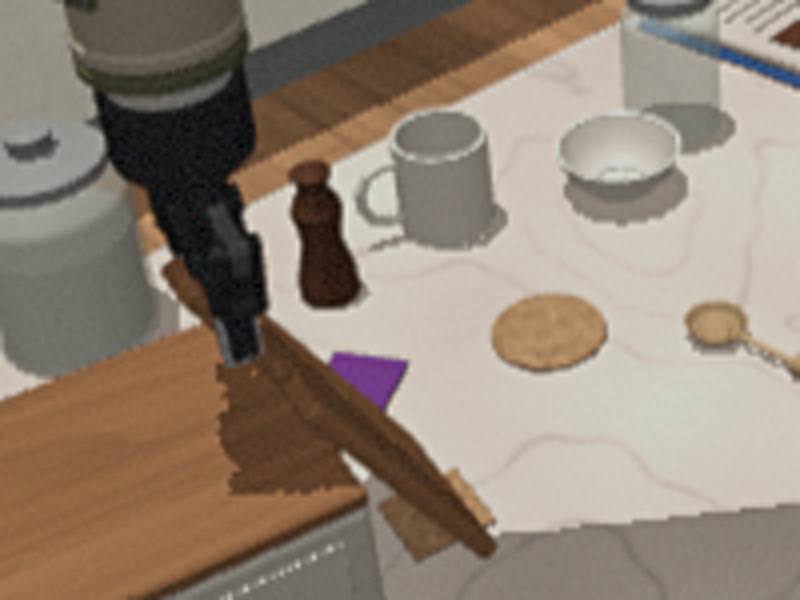

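The board stays put with the fingers off, and the force reading is about 0. I'll open fully and rise straight up.

Request:
drive_tool(series="0 0 0 0; 0 0 0 0; 0 0 0 0; 0 0 -10 0; 0 0 -25 0; 0 0 -50 0; 0 0 -85 0; 0 0 -120 0; 0 0 -130 0; 0 0 -130 0", fingers=1.0)

```text
t: 24.98
eef_pos: [0.5637, 0.3414, 0.3539]
tool_rot: [0.002, 0.775, 0.632, 0.003]
contact_force: [0.6, -0.1, -0.9]
width: 0.0854
```

Run:
```python
from h import *
plan((.44,.05,.37,-11),(.4,-.05,.37,-11))
```

```text
t 24.975 tcp [0.5637 0.3414 0.3539] tooly yaw -11.7 z axis [ 7.6e-03 -2.0e-04 -1.0e+00] F [ 0.64 -0.13 -0.86] w 0.0854 q [-0.03  0.53 -0.95  1.13  0.43  1.67 -1.06]
-310.3 -62.1 -17.0 -0.7
-416.4 -81.1 -17.2 -0.7
```

Request:
drive_tool(series="-20 -4 -15 0; -60 -12 -20 0; -110 -22 -20 0; -160 -32 -20 0; -210 -42 -20 0; -260 -52 -20 0; -310 -62 -20 0; -360 -70 -20 0; -410 -80 -20 0; -416 -81 -20 0; -416 -81 -20 0")

```text
t: 26.35
eef_pos: [0.3999, -0.0497, 0.3721]
tool_rot: [0.002, 0.776, 0.631, 0.003]
contact_force: [0.7, 1.1, 0.8]
width: 0.0856
```

Run:
```python
from h import *
plan()
p,dt=snap('top','top13');p2,ds=snap('side','side13')
plane('top',dt,150,205,195,250,(.03,.14))
cv2.imwrite('pics/side13c.png',cv2.resize(p2[180:330,100:300],None,fx=4,fy=4,interpolation=cv2.INTER_CUBIC))
cv2.imwrite('pics/top13c.png',cv2.resize(p[150:270,110:240],None,fx=5,fy=5,interpolation=cv2.INTER_CUBIC))
```

```text
t 26.35 tcp [ 0.3999 -0.0497  0.3721] tooly yaw -11.7 z axis [ 6.7e-03  2.0e-04 -1.0e+00] F [0.66 1.11 0.78] w 0.0856 q [ 0.86 -0.22 -0.7   1.73 -0.14  1.57 -0.03]
top 1557 1313 m [0.5497 0.2559 0.0871] n [-0.1741 -0.8578  0.4836] lean 28.9 board x yaw -11.5 zrange 0.030163523504798784 0.1399981915324815
```

View pics/side13c.png

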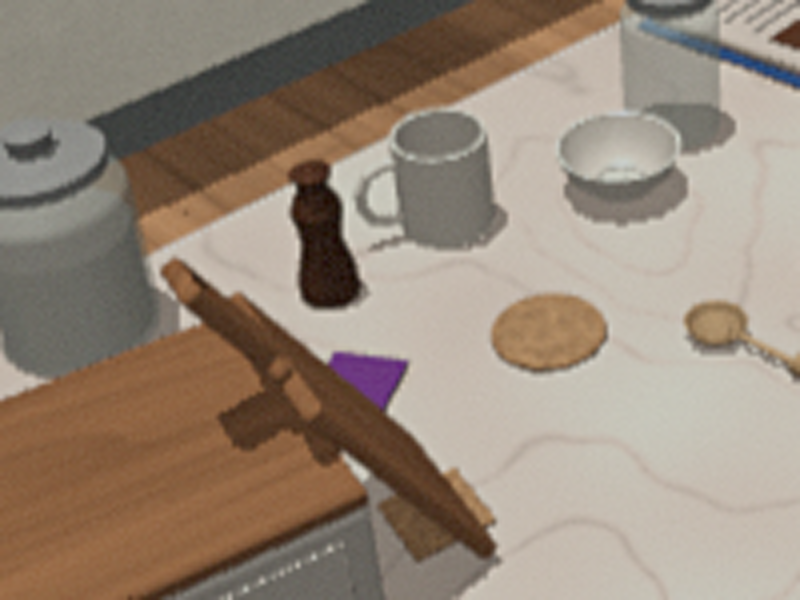

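View pics/top13c.png

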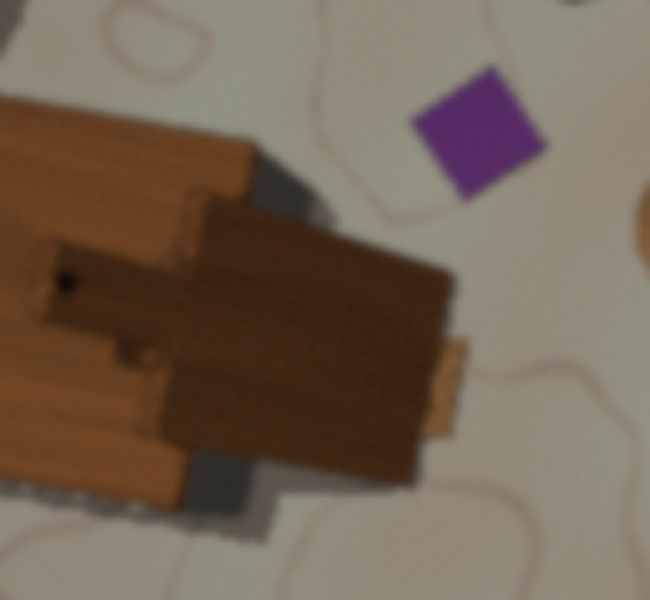

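View pics/top13.png

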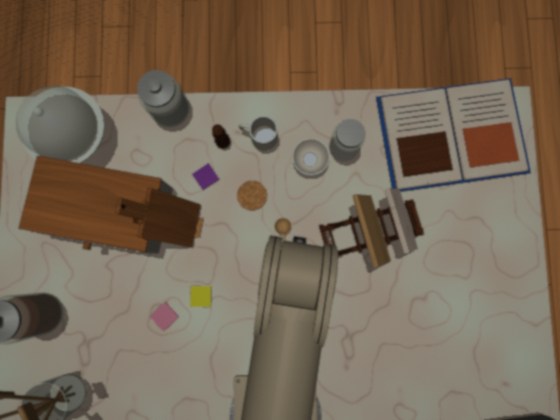

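```bash
python3 -c "
from plant import *
print(finish_job())"
```

```text
the job is handed in; nothing more can be done
None
```

I placed the cork coaster in front of the bin's end panel and propped the paddle board on it against the bin. I then let go and handed the job in at about 26 s of the 67 s allowed. No verdict was reported.

**Coaster:** it lies flat. Measured in the top camera after release, its centre was about 75 mm out from the panel and 4 mm off the middle. It looked unmoved in the last pictures.

**Board:** before release, the tool force was about 5 N pushing away from the bin and 4–8 N upward, so I judged that both the foot and the back were bearing. I estimated those contacts from the total wrist force, because the contact at foot and bin cannot be read separately.

**After release:** the tool force dropped to about 0, and the board did not move between the last two looks:
- **Lean:** about 29 degrees, inside 17–34 but steeper than the 25 asked for, because I kept the lean it had in the rack.
- **Alignment:** parallel to the panel within about 1 degree.
- **Foot:** the board's origin is about 4–9 mm from the coaster's centre.

**Other things:** every other object visible in the last pictures looked unmoved. The arm hid part of the spoon in the last top view, so I could not check all of it there.

**Disagreement:** the two cameras differed by 5–10 mm on absolute positions. I corrected for this using where the jaws closed on the coaster and the forces felt on contact.

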